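# Reposition the clamped hook and hang the draining basket

### The arm

A 6-joint arm with a two-finger parallel gripper is mounted at the origin on a cart in front of the work surface, level with it; the furniture and walls round the work are solid. World frame = base frame: x ahead of the robot, y to its left, z up, the work surface at z = 0. Lengths are in m, angles in degrees, forces in N, time in s.
With the tool pointing down it reaches from about 0.3 to 0.825 m from the base axis. Payload 5.4 kg.
Tool frame: the origin (TCP) lies on the centre line of the jaws, within the pads' length; the fingertips stand robot.tip_extent ahead of it and the grasp point (between the pads) lies 11 mm behind it (robot.tip_extent is the distance from the TCP to the fingertips, in m); z points along the fingers, y is the line along which they close (so a half turn about z gives the same grasp; the last joint's range is limited). The gripper opens to 92 mm and grips with 3 to 60 N. Pads are 20 mm wide; open, the fingers measure 128 mm over their backs; the gripper's body (75 mm by 189 mm) begins 69 mm behind the grasp point.
Start: joints at [51.331, 9.076, 91.501, -0, 79.423, -12.038], TCP at [0.258, 0.514, 0.188] pointing down, gripper open.
Joint ranges: [-166.64, 166.64], [-54.1, 131.32], [10.49, 154.53], [-73.88, 253.88], [9.74, 151.15], [-171.62, 171.62]. Speed limits (degrees/s): [147.25, 147.25, 180, 180, 180, 180].

### API

Orientations are given as a 3x3 rotation matrix whose columns are the frame's x, y, z axes.
In Python, from workcell import status, vision, workorder, robot gives the robot as it stands. The module is installed in compiled form; this text tells all that it offers.
- The arm moves only by the shell command python3 -m handwheel 'ROWS'. ROWS is JSON, a list of rows, each a list of 5 numbers: the opening, from -1 (shut) to 1 (fully open), then the shift along the world's x, y, z each as a share of 150 mm, from -1 to 1, then the turn about the world's z as a share of pi rad, from -1 to 1. In form: [[gripper, dx, dy, dz, roll], ...]. A call has 1 to 10 rows; each row is the pose to reach, as a shift and turn from the pose commanded when the call began, turning the shorter way round; what a row does not reach only later rows make up. A row lasts 1/8 s, in which the tool goes at most 62.5 mm and 10.7 degrees, less where a joint would pass 70% of its speed; a pose out of reach is approached as far as the arm can. A call with a number of a shift or a turn outside -1 to 1 is refused whole. A call with a gripper value outside its range is refused whole. The fingers move at their own pace and stop on an object; the grip force is fixed at half the most. Time passes only in rows, so rows that repeat a pose let the fingers close. It gives the time, the measured TCP pose, the force, the opening and the grip force at its end, in the units of the state.
- status.get_state(): the state, without advancing time (a new reading comes with each control period).
- vision.snapshot(name): name is "scene" or "top" or "wrist"; returns a dict with "color" (480x640x3 uint8, blue, green, red), "fov_y" (degrees; the focal length in pixels is half the picture's height over the tangent of half this angle, whatever the lens; pixels are square), "cx", "cy" (the principal point, pixels), "cam_to_world" (4x4, takes a point from camera to world coordinates); the wrist camera has in their place "T_tool_cam" (4x4, takes a point from camera to tool coordinates, whose origin is the TCP and whose axes are the flange's). Camera axes: x right, y up, looking along -z (the intrinsics and any distortion apply to the point x, -y, -z); pixel columns grow to the right and rows downward; lengths in m; the calibration is good to about 2 mm. A picture is of the moment at which its call begins: read the wrist's pose just before it. There is no depth.
- workorder.hand_in(): hands the job in; it is judged then, once.
The state is a dict: "time_s": time; "joint_pos": joint angles; "dq": joint speeds; "effort": joint torques, N m; "tool_pos": TCP position; "eef_rot": TCP orientation; "contact_force": force on the tool from outside, world axes, zero at the start; "ft_torque": the same for the moment, N m; "gripper_width": finger opening in m; "finger_force": force on a finger pad.
Only numpy, scipy, OpenCV 4.12 (cv2) and the standard library are available. Lean on these libraries where they do the work, as an engineer would, in place of code of your own. Each camera call takes 0.05 s, during which the arm holds its last target. There are 200 camera calls.

### The job

Hang the rinsed wire basket up to drain: loosen the clamp knob on the rail carriage, slide the carriage until its two-prong hook is centred over the white drip tray, and tighten the knob fully again. Then hang the basket by its handle on both prongs of the hook, upright and let go, without tipping it on the way or disturbing the timer, beaker and blue case.

Things in the scene. Friction and masses are not known exactly. Their poses are not given: they have to be found in the camera images.
- stand: fixed draining stand: two aluminium end frames 160 mm tall, 340 mm apart along the stand's y axis, joined by a square 18 mm steel rail along y at height 135 mm and a low foot beam; end feet reach 105 mm forward (-x, toward the robot) and 35 mm back. Origin on the bench midway between the end frames, under the rail; z up
- carriage (a joint): position of the aluminium carriage (50 x 76 x 44 mm, top 165 mm above the bench) along the rail, m: 0 is midway, grows toward the stand's +y, stops at -0.11 and 0.11. Loosened it slides with about 2 N plus 8 N per m/s; clamped fully tight it holds against about 25 N
- clamp_knob (a joint): angle of the clamp knob on top of the carriage, rad: 0 is fully tight (stop), grows counterclockwise seen from above to the stop at 0.9. The carriage is free above about 0.4; friction about 0.12 to 0.2 N m, it stays where it is left
- knob_grip (a point): centre of the knob's black plastic grip bar: 60 mm long along this point's x axis, 16 mm thick along y, 30 mm high (about 178 to 208 mm above the bench; this point at 195 mm). Turn axis vertical through this point (z up), above the rail. Fully tight, the bar lies 0.42 rad clockwise from the stand's x axis. Carriage top 30 mm below
- hook_seat (a point): on the carriage, turned like the stand: midway between the two hook prongs, where the handle wire's centre hangs (190 mm above the bench), 70 mm in front (-x) of the knob axis. Prongs: 7 mm steel bars along x at y = -28 and +28 mm, each a V open to the top: dip here, 19 mm higher at the tip 20 mm in front, 13 mm higher 24 mm behind. They pass between handle and rim: bring it on from the front
- tray: white plastic drip tray, fixed on the bench in front of the rail near one end of it (left or right), 100 x 124 x 18 mm (x, y, z), wall 3 mm; origin under its centre; turned like the stand
- tray_centre (a point): centre of the drip tray at the height of its rim (18 mm); it lies right below the hook seat when the carriage is centred over the tray
- basket: loose steel wire basket, about 0.18 to 0.36 kg, 54 x 92 x 55 mm (x, y, z), with a rigid bail handle: 6 mm wire that rises from the middle of the two short sides and runs straight along the basket's y axis, centre 125 mm above the basket's underside. Origin at the centre of the underside; z up
- basket_grip (a point): centre of the handle, 125 mm above the basket's underside: black grip sleeve 14 mm in diameter and 30 mm long along the basket's y axis; bare wire (for the prongs) from 15 to 38 mm either side. The axes are the basket's
- timer: bystander: white bench timer, 62 x 62 x 16 mm, loose, in front of the rail near the end that has no tray; origin under its centre
- beaker: bystander: small glass beaker, 45 mm wide, 60 mm tall, loose, near the basket; origin under its centre
- syringe_case: bystander: dark blue flat case, 30 x 165 x 17 mm (x, y, z), loose, behind the basket; origin under its centre

How it is judged (in metres and radians):
On the way, in this order (a step that is already met when the one before it is completed fails the run):
1. the clamp knob is loosened (past 0.4 rad) (value of joint clamp_knob above 0.4 rad), for 0.1 s.
2. the hook stands over the tray (within 15 mm along the rail) and the knob is tight again (y of hook_seat in the frame of tray_centre between -0.015 and 0.015 m and value of joint clamp_knob below 0.12 rad), for 0.2 s.
At the end, for the whole second after the job is handed in: The knob is tight (below 0.12 rad) with the hook within 15 mm of the tray's centre along the rail; the basket hangs at rest by its handle on both prongs (handle centre within 18 mm of the hook seat, handle along the rail within 0.25 rad, upright within 0.2 rad), carried by the hook (all of step 2 and distance between basket_grip and hook_seat below 0.018 m and angle between the y axis of basket and the y axis of stand, either way round below 0.25 rad and angle between basket's own z axis and vertical below 0.2 rad and contact force between basket and stand above 1 N and linear speed of basket below 0.05 m/s); the robot touches nothing.
It fails at once if the basket is tipped by more than 0.7 rad (angle between basket's own z axis and vertical above 0.7 rad).
It fails at once if the timer is moved by more than 25 mm (distance of timer from where it was at the start of the episode above 0.025 m).
It fails at once if the beaker is moved by more than 25 mm (distance of beaker from where it was at the start of the episode above 0.025 m).
It fails at once if the blue case is moved by more than 25 mm (distance of syringe_case from where it was at the start of the episode above 0.025 m).
It also fails if it takes over 67 s, if anything falls off the work surface, if the arm or the gripper's body presses on something with over 40 N, if the wrist force passes 120 N, or if a joint passes its speed limit or range.

## Working session

There is one attempt and no reset: what is moved stays moved. The work goes in short steps, Python scripts to look and compute and a shell command to move; the robot and the scene stay as the last step left them, time stands still between calls to the robot, and variables do not carry over. Pictures are saved under pics/ and viewed, at most 12 in all, crops included, and the job is handed in when it is done.

```bash
mkdir -p pics; ls; python3 - <<'E'
from workcell import status, vision, robot
import cv2,numpy as np,pickle
s=status.get_state(); print(s['tool_pos'],s['eef_rot'],s['gripper_width'],robot.tip_extent,s['time_s'])
for n in("scene","top","wrist"):
    d=vision.snapshot(n); cv2.imwrite(f'pics/{n}0.png',d['color']); pickle.dump(d,open(f'{n}0.pkl','wb'))
    print(n,[ (k,np.round(v,4).tolist()) for k,v in d.items() if k!='color'])
E
```

```text
pics
[0.2573423  0.51343726 0.18703343] [[-8.93906897e-01  4.48251175e-01 -1.15878504e-03]
 [ 4.48252516e-01  8.93905761e-01 -1.47384757e-03]
 [ 3.75190719e-04 -1.83691082e-03 -9.99998242e-01]] 0.09157917659690619 0.008 0.0
scene [('fov_y', 42.5015), ('cx', 325.6257), ('cy', 250.0766), ('cam_to_world', [[0.6723, 0.409, -0.6171, -0.393], [-0.7401, 0.3924, -0.5462, -0.6654], [0.0188, 0.8239, 0.5665, 0.9464], [0.0, 0.0, 0.0, 1.0]])]
top [('fov_y', 46.294), ('cx', 314.7097), ('cy', 237.9623), ('cam_to_world', [[0.0194, 0.9946, -0.1017, 0.3447], [-0.9998, 0.02, 0.0046, 0.1018], [0.0066, 0.1016, 0.9948, 1.372], [0.0, 0.0, 0.0, 1.0]])]
wrist [('fov_y', 64.2901), ('cx', 320.0347), ('cy', 236.372), ('T_tool_cam', [[-0.0001, 0.9718, 0.236, 0.0664], [1.0, 0.0001, -0.0001, 0.0004], [-0.0001, 0.236, -0.9718, -0.1966], [0.0, 0.0, 0.0, 1.0]])]
```

View pics/scene0.png

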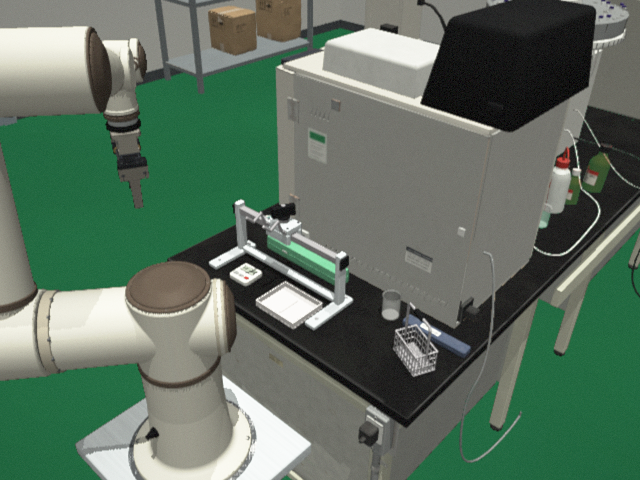

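View pics/top0.png

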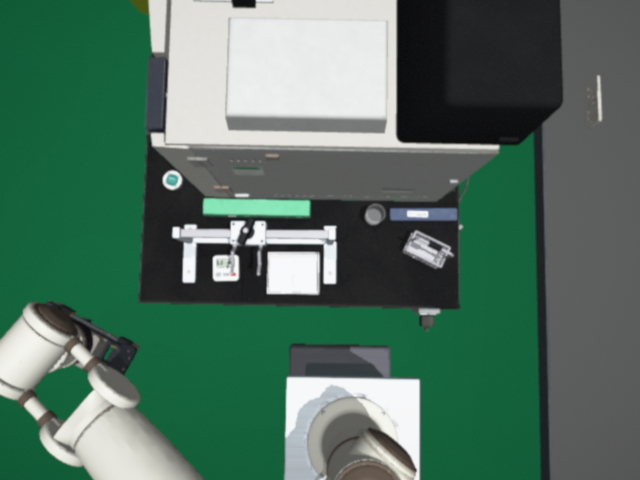

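The scene view shows the carriage at the stand's far (left, +y) end, around (283,218). The tray is at (290,303), the basket at (415,350), the beaker at (391,305) and the timer at (245,273). In the top view the knob is near (245,233), the tray at (293,272) and the basket at (428,250). I'll enlarge both.

```bash
python3 - <<'E'
import cv2
a=cv2.imread('pics/top0.png')[195:315,160:360]; cv2.imwrite('pics/t1.png',cv2.resize(a,None,fx=4,fy=4,interpolation=cv2.INTER_CUBIC))
b=cv2.imread('pics/top0.png')[195:285,355:465]; b=cv2.resize(b,None,fx=3.6,fy=3.6,interpolation=cv2.INTER_CUBIC)
c=cv2.imread('pics/scene0.png')[280:390,370:480];c=cv2.resize(c,None,fx=3.6,fy=3.6,interpolation=cv2.INTER_CUBIC)
import numpy as np
o=np.zeros((396,794,3),'u1'); o[:b.shape[0],:b.shape[1]]=b; o[:c.shape[0],398:398+c.shape[1]]=c; cv2.imwrite('pics/t2.png',o)
d=cv2.imread('pics/scene0.png')[190:340,200:360];cv2.imwrite('pics/t3.png',cv2.resize(d,None,fx=4,fy=4,interpolation=cv2.INTER_CUBIC))
E
```

```text
(no output)
```

View pics/t1.png

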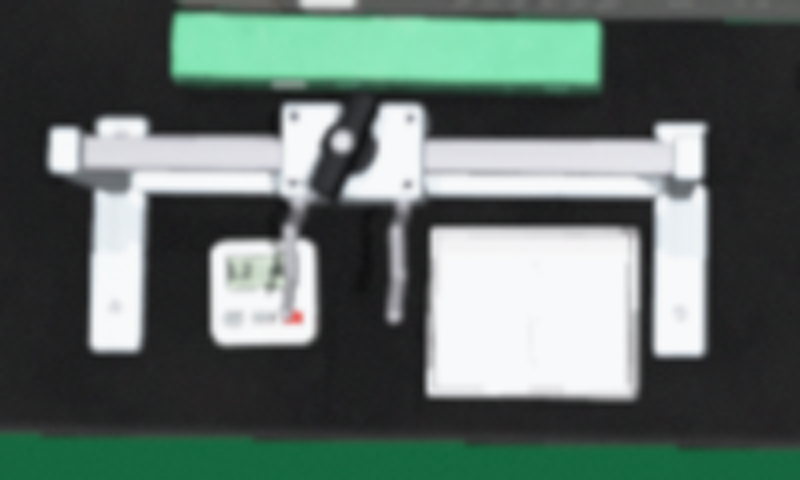

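View pics/t2.png

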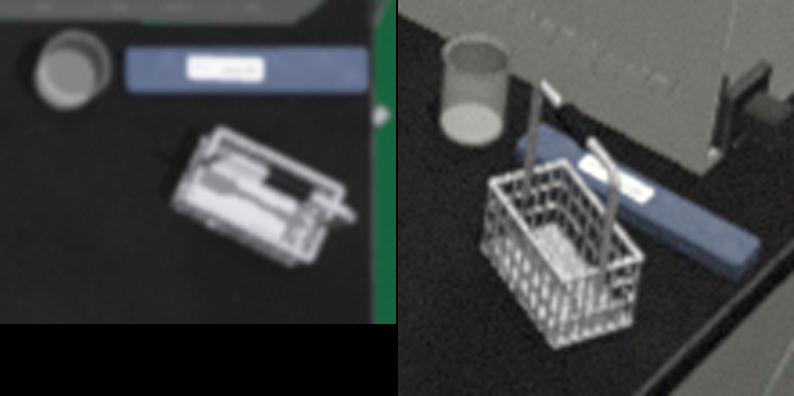

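View pics/t3.png

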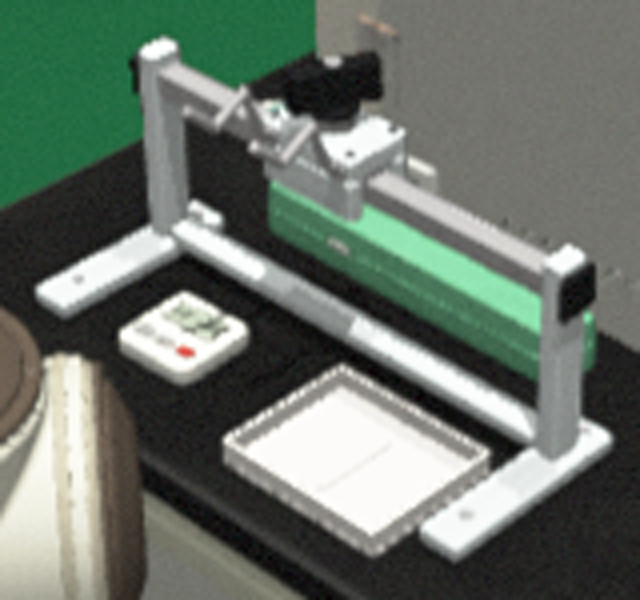

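```bash
cat > h.py <<'E'
import numpy as np,pickle,cv2
def cam(d,T=None):
    f=240/np.tan(np.radians(d['fov_y'])/2); return f,d['cx'],d['cy'],np.array(d['cam_to_world'] if T is None else T)
def ray(c,p):
    f,cx,cy,T=c; v=np.array([(p[0]-cx)/f,-(p[1]-cy)/f,-1]); return T[:3,3],T[:3,:3]@(v/np.linalg.norm(v))
def atz(c,p,z):
    o,r=ray(c,p); return o+r*(z-o[2])/r[2]
def tri(*cp):
    A=np.zeros((3,3));b=np.zeros(3)
    for c,p in cp:
        o,r=ray(c,p);M=np.eye(3)-np.outer(r,r);A+=M;b+=M@o
    X=np.linalg.solve(A,b); return X,[float(np.linalg.norm(np.cross(ray(c,p)[1],X-c[3][:3,3]))) for c,p in cp]
def proj(c,X):
    f,cx,cy,T=c; q=T[:3,:3].T@(np.array(X)-T[:3,3]); return np.array([cx-f*q[0]/q[2],cy+f*q[1]/q[2]])
def wristcam(d,s):
    T=np.eye(4);T[:3,:3]=s['eef_rot'];T[:3,3]=s['tool_pos'];return cam(d,T@np.array(d['T_tool_cam']))
E
cat > m.py <<'E'
from h import *
S=cam(pickle.load(open('scene0.pkl','rb')));P=cam(pickle.load(open('top0.pkl','rb')))
t=lambda u,v:(160+u/4-.4,195+v/4-.4)
s=lambda u,v:(200+u/4-.4,190+v/4-.4)
bt=lambda u,v:(355+u/3.6-.35,195+v/3.6-.35)
bs=lambda u,v:(370+(u-398)/3.6-.35,280+v/3.6-.35)
np.set_printoptions(precision=4,suppress=True)
for n,a,b in [('knob',t(342,140),s(333,62)),('tray',t(534,313),s(357,455)),('postL',t(66,150),s(160,45)),('postR',t(690,152),s(568,255)),('prongLtip',t(289,315),s(240,92)),('prongRtip',t(394,322),s(312,125)),
 ('handleR',bt(350,217),bs(603,148))]: print(n,*tri((P,a),(S,b)))
print('trayc',[atz(P,t(*q),.018) for q in [(432,228),(638,228),(638,398),(428,397)]])
print('knobends',[atz(P,t(*q),.208) for q in [(364,97),(325,195)]])
for q in [(543,85),(574,117),(575,120),(603,148)]:
    X=atz(S,bs(*q),.125); p=proj(P,X); print(X,(p-[355,195]+.35)*3.6)
print('rim top',[atz(P,bt(*q),.055) for q in [(217,128),(345,187),(310,262),(178,205)]])
E
python3 m.py
```

```text
knob [0.4777 0.242  0.2103] [0.0004977993473946563, 0.0004977993473946643]
tray [0.3976 0.1463 0.0146] [0.0002697113149837564, 0.0002697113149837829]
postL [0.4751 0.397  0.1606] [0.00022049606781159823, 0.0002204960678117927]
postR [0.4807 0.0591 0.1588] [0.0006799275917928544, 0.000679927591792936]
prongLtip [0.3963 0.2548 0.2203] [0.014046096463428, 0.014046096463428009]
prongRtip [0.3954 0.1989 0.2226] [0.01662608521575159, 0.016626085215751516]
handleR [ 0.4374 -0.2037  0.1454] [0.0021339949549281016, 0.002133994954928034]
trayc [array([0.4477, 0.2088, 0.018 ]), array([0.4502, 0.0843, 0.018 ]), array([0.3479, 0.0824, 0.018 ]), array([0.3461, 0.2083, 0.018 ])]
knobends [array([0.5012, 0.2312, 0.208 ]), array([0.4494, 0.2498, 0.208 ])]
[ 0.4786 -0.1333  0.125 ] [225.5572 152.9909]
[ 0.4674 -0.1631  0.125 ] [273.5988 171.9172]
[ 0.4656 -0.1651  0.125 ] [276.744 174.841]
[ 0.4565 -0.1906  0.125 ] [317.9138 190.2733]
rim top [array([ 0.5025, -0.1408,  0.055 ]), array([ 0.4653, -0.2248,  0.055 ]), array([ 0.4157, -0.2017,  0.055 ]), array([ 0.4513, -0.1153,  0.055 ])]
```

```bash
python3 -m handwheel '[[1,0,0,0.75,0],[1,0,0,0.75,0],[1,0.72,-0.9,0.75,0.01],[1,0.72,-0.9,0.75,0.02],[1,0.72,-0.9,0.75,0.02],[1,0.72,-0.9,0.75,0.02]]'; python3 -m handwheel '[[1,0.7,-0.9,0,0],[1,0.7,-0.9,0,0],[1,0.7,-0.9,0,0],[1,0.7,-0.9,0,0],[1,0.7,-0.9,0,0]]'
cat > w.py <<'E'
import sys
from h import *
from workcell import status,vision
n=sys.argv[1]; s=status.get_state(); d=vision.snapshot('wrist'); cv2.imwrite(f'pics/{n}.png',d['color']); pickle.dump((d,s),open(n+'.pkl','wb'))
y=np.degrees(np.arctan2(s['eef_rot'][1][1],s['eef_rot'][0][1])); print(s['time_s'],s['tool_pos'],'tool y angle',y)
E
python3 w.py w1
```

```text
time_s: 0.9
tool_pos: [0.3674, 0.3768, 0.3002]
eef_rot: [[-0.918, 0.396, -0.0], [0.396, 0.918, -0.001], [-0.0, -0.001, -1.0]]
contact_force: [0.5, -0.1, -0.9]
gripper_width: 0.0916
finger_force: 0.0
time_s: 1.52
tool_pos: [0.4701, 0.2451, 0.3003]
eef_rot: [[-0.921, 0.39, -0.001], [0.39, 0.921, 0.001], [0.001, 0.0, -1.0]]
contact_force: [-0.0, 0.2, 0.2]
gripper_width: 0.092
finger_force: 0.0
1.525 [0.47008041 0.24507266 0.30029874] tool y angle 67.01810045443061
```

View pics/w1.png

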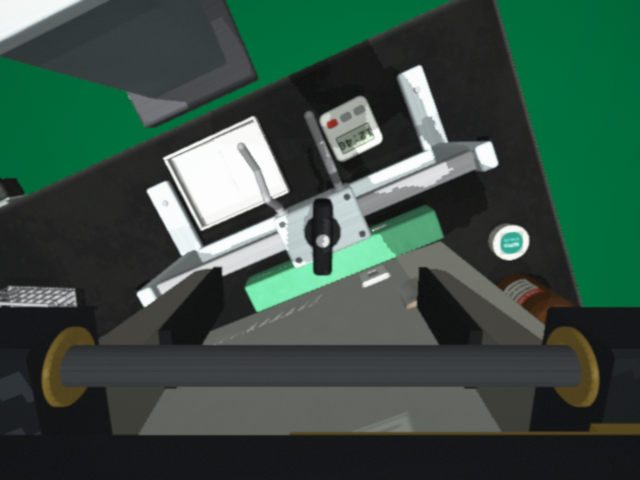

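The knob bar runs straight up the picture from (322,200) to (323,274), with its cap at (322,240), so the jaws are already aligned. The prong tips are at (309,114) and (241,147). The tray rim corners are at (164,159), (256,118), (289,190) and (202,229).

```bash
cat > m2.py <<'E'
exec(open('m.py').read().split("for n,a,b")[0])
d,st=pickle.load(open('w1.pkl','rb')); W=wristcam(d,st)
t1=t
print('knob',*tri((W,(322,240)),(P,t1(342,140)),(S,s(333,62))), atz(W,(322,240),.208))
for n,p,q in [('tipL',(309,114),t1(289,317)),('tipR',(241,147),t1(394,322))]: print(n,*tri((W,p),(P,q)), atz(W,p,.21))
c=[atz(W,p,.018) for p in [(164,159),(256,118),(289,190),(202,229)]]; print('tray',c,np.mean(c,0))
print('postTops',atz(W,(148,296),.16),atz(W,(485,155),.16))
print('carr corners',[atz(W,p,.165) for p in [(277,213),(354,183),(371,236),(297,265)]])
E
python3 m2.py
```

```text
knob [0.4777 0.2431 0.2093] [0.0016891686507734616, 0.0014369635139043955, 0.0006036738562692929] [0.4769 0.2444 0.208 ]
tipL [0.3856 0.2715 0.1783] [0.0014307647167466392, 0.0014307647167466373] [0.387  0.2723 0.21  ]
tipR [0.386  0.2135 0.1876] [0.0012018590801388268, 0.001201859080138849] [0.3887 0.2173 0.21  ]
tray [array([0.3509, 0.0878, 0.018 ]), array([0.3514, 0.2125, 0.018 ]), array([0.4457, 0.2138, 0.018 ]), array([0.4478, 0.0905, 0.018 ])] [0.3989 0.1511 0.018 ]
postTops [0.4742 0.0676 0.16  ] [0.4734 0.3989 0.16  ]
carr corners [array([0.4489, 0.2134, 0.165 ]), array([0.451 , 0.2857, 0.165 ]), array([0.5007, 0.2821, 0.165 ]), array([0.4997, 0.2103, 0.165 ])]
```

```bash
python3 -m handwheel '[[1,0.048,-0.012,0,0],[1,0.048,-0.012,-0.3,0],[1,0.048,-0.012,-0.6,0],[1,0.048,-0.012,-0.75,0],[1,0.048,-0.012,-0.75,0]]'; python3 -m handwheel '[[-1,0,0,0,0],[-1,0,0,0,0],[-1,0,0,0,0],[-1,0,0,0,0],[-1,0,0,0,0],[-1,0,0,0,0]]'
```

```text
time_s: 2.2
tool_pos: [0.4763, 0.2424, 0.186]
eef_rot: [[-0.921, 0.39, -0.004], [0.39, 0.921, -0.001], [0.004, -0.003, -1.0]]
contact_force: [-0.8, 0.7, -0.2]
gripper_width: 0.0922
finger_force: 0.0
time_s: 2.95
tool_pos: [0.4779, 0.2421, 0.188]
eef_rot: [[-0.92, 0.391, -0.0], [0.391, 0.92, -0.0], [0.0, -0.0, -1.0]]
contact_force: [0.5, 0.3, -0.6]
gripper_width: 0.0338
finger_force: 0.0
```

```bash
python3 -m handwheel '[[-1,0,0,0,0],[-1,0,0,0,0],[-1,0,0,0,0],[-1,0,0,0,0]]'; python3 -m handwheel '[[-1,0,0,0,0.04],[-1,0,0,0,0.08],[-1,0,0,0,0.12],[-1,0,0,0,0.16],[-1,0,0,0,0.2],[-1,0,0,0,0.22],[-1,0,0,0,0.22],[-1,0,0,0,0.22]]'
```

```text
time_s: 3.45
tool_pos: [0.478, 0.2422, 0.188]
eef_rot: [[-0.92, 0.391, -0.0], [0.391, 0.92, 0.0], [0.0, -0.0, -1.0]]
contact_force: [0.3, -0.0, 0.6]
gripper_width: 0.0006
finger_force: 0.0
time_s: 4.45
tool_pos: [0.4779, 0.2422, 0.188]
eef_rot: [[-0.959, -0.284, -0.0], [-0.284, 0.959, 0.0], [0.0, 0.0, -1.0]]
contact_force: [-0.1, -0.3, 0.4]
gripper_width: 0.0003
finger_force: 0.0
```

The jaws shut on nothing, so I'll look before moving again.

```bash
python3 w.py w2; python3 - <<'E'
from workcell import vision
import cv2,numpy as np,pickle
d=vision.snapshot('scene');pickle.dump(d,open('scene1.pkl','wb'));a=d['color'][150:290,200:360]
a=cv2.resize(a,(480,420),interpolation=cv2.INTER_CUBIC);w=cv2.imread('pics/w2.png')[180:460,200:413]
w=cv2.resize(w,(320,420));cv2.imwrite('pics/v2.png',np.hstack([a,w]))
E
```

```text
4.45 [0.47794257 0.24217754 0.18799551] tool y angle 106.50797709005406
```

View pics/v2.png

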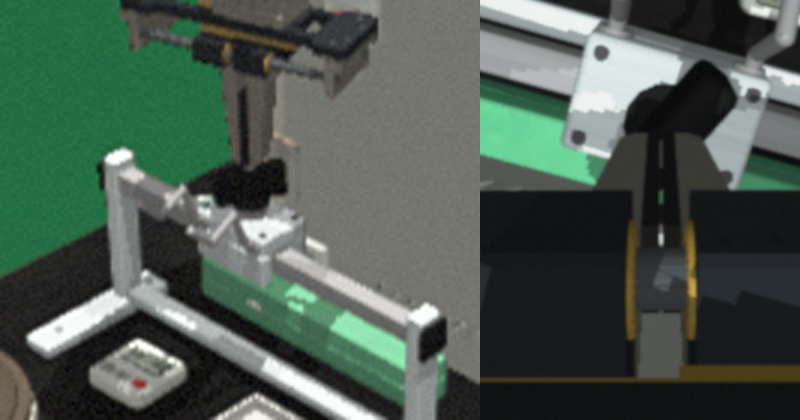

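```bash
python3 - <<'E'
exec(open('m2.py').read().split("print('knob'")[0])
d,st=pickle.load(open('w2.pkl','rb')); W2=wristcam(d,st); S2=cam(pickle.load(open('scene1.pkl','rb')))
T=np.array(st['tool_pos'])
for z in(.180,.19,.2,.21,.22): print(z,proj(W2,[T[0],T[1],z]),proj(S2,[T[0],T[1],z]))
print('knob',proj(W2,[.4775,.2433,.208]),proj(S2,[.4775,.2433,.208]))
for z in (.195,.2,.208): print(z,atz(W2,(353,227),z),atz(W2,(338,245),z))
print((S[3]-S2[3]).max())
E
```

```text
0.18 [318.7028 264.5605] [283.3405 216.0699]
0.19 [318.627  270.2989] [283.2559 212.4596]
0.2 [318.5437 276.6094] [283.1707 208.8211]
0.21 [318.4517 283.5823] [283.0848 205.1543]
0.22 [318.3494 291.3274] [282.9982 201.4587]
knob [320.9238 281.9273] [282.6324 205.79  ]
0.195 [0.4492 0.2519 0.195 ] [0.4604 0.2474 0.195 ]
0.2 [0.4483 0.2512 0.2   ] [0.4592 0.2468 0.2   ]
0.208 [0.4468 0.25   0.208 ] [0.4572 0.2458 0.208 ]
0.0
```

The wrist and scene views both show the shut fingertips just above the knob top (about z = 0.21), not at z = 0.18. The readings say otherwise, so I'll check by touch: lower the shut fingers onto the knob in small steps and watch the force.

```bash
python3 -m handwheel '[[-1,0,0,-0.013,0],[-1,0,0,-0.013,0]]'|grep -E 'pos|force'; python3 -m handwheel '[[-1,0,0,-0.013,0],[-1,0,0,-0.013,0]]'|grep -E 'pos|force';python3 - <<'E'
from workcell import robot
print([(k,getattr(robot,k)) for k in dir(robot) if not k.startswith('_')])
E
```

```text
tool_pos: [0.4778, 0.2421, 0.1858]
contact_force: [-0.4, 0.8, -0.5]
finger_force: 0.0
tool_pos: [0.4778, 0.2422, 0.1839]
contact_force: [0.2, -0.5, 0.2]
finger_force: 0.0
[('PlanningError', <class 'workcell.PlanningError'>), ('tip_extent', 0.008)]
```

```bash
python3 w.py w3; python3 - <<'E'
from workcell import vision
import cv2,numpy as np,pickle
d=vision.snapshot('scene');a=d['color'][175:245,250:315]
a=cv2.resize(a,(390,420),interpolation=cv2.INTER_CUBIC);w=cv2.imread('pics/w3.png')[200:305,270:370]
d=vision.snapshot('top')
w=cv2.resize(w,(400,420),interpolation=cv2.INTER_CUBIC);o=np.hstack([a,w]);o=np.clip(255*(o/255.)**.5,0,255).astype('u1');cv2.imwrite('pics/v3.png',o)
E
```

```text
5.05 [0.47779713 0.24215433 0.18386095] tool y angle 106.5643426818897
```

View pics/v3.png

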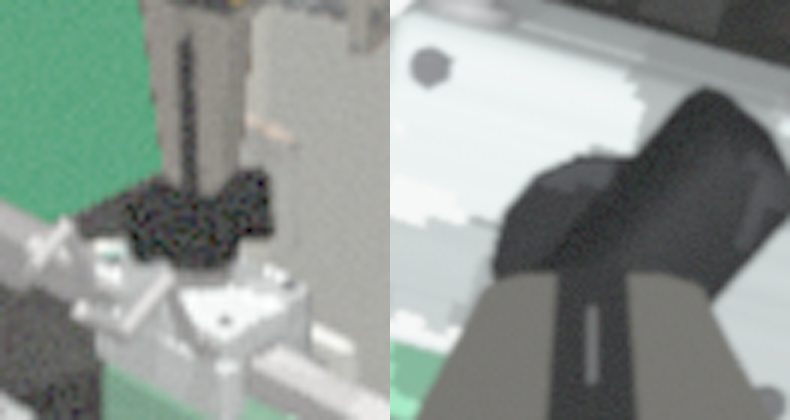

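Both crops show the fingertips resting at about the knob top: z ≈ 0.206 at scene pixel (283,207), with the TCP reading 0.184. The real tips therefore stand about 22–25 mm higher than the reading implies. I'll confirm by touch.

```bash
for i in 1 2 3 4; do python3 -m handwheel '[[-1,0,0,-0.01,0],[-1,0,0,-0.01,0]]'|grep -E 'pos|t_force'; done
```

```text
tool_pos: [0.4779, 0.2421, 0.1824]
contact_force: [-0.5, -0.5, 0.4]
tool_pos: [0.4782, 0.2422, 0.1818]
contact_force: [-2.0, -0.6, 3.5]
tool_pos: [0.4783, 0.2423, 0.1817]
contact_force: [-4.3, -1.0, 11.7]
tool_pos: [0.4784, 0.2423, 0.1816]
contact_force: [-8.0, -2.4, 17.2]
```

Contact came at TCP z = 0.182, with the knob top at about 0.209. So the tips sit 27 mm behind the TCP and the pad centre about 45 mm behind it. I'll work with that.

```bash
python3 -m handwheel '[[0.2,0,0,0.2,0],[0.2,0,0.004,0.2,-0.06],[0.2,0,0.004,0.2,-0.12],[0.2,0,0.004,0.2,-0.18],[0.2,0,0.004,0.2,-0.22],[0.2,0,0.004,0.2,-0.22],[0.2,0,0.004,0.2,-0.22],[0.2,0,0.004,0.2,-0.22]]'; python3 -m handwheel '[[0.2,0,0,-0.1,0],[0.2,0,0,-0.2,0],[0.2,0,0,-0.27,0],[0.2,0,0,-0.353,0],[0.2,0,0,-0.353,0],[-1,0,0,-0.353,0],[-1,0,0,-0.353,0],[-1,0,0,-0.353,0],[-1,0,0,-0.353,0],[-1,0,0,-0.353,0]]'
```

```text
time_s: 7.2
tool_pos: [0.4779, 0.2428, 0.208]
eef_rot: [[-0.921, 0.39, -0.0], [0.39, 0.921, -0.0], [0.0, -0.0, -1.0]]
contact_force: [0.9, -0.0, -1.0]
gripper_width: 0.0553
finger_force: 0.0
time_s: 8.45
tool_pos: [0.4784, 0.2435, 0.1554]
eef_rot: [[-0.92, 0.391, 0.001], [0.391, 0.92, 0.001], [-0.001, 0.002, -1.0]]
contact_force: [2.2, 3.3, -0.6]
gripper_width: 0.0158
finger_force: 30.0
```

Now it holds 16 mm with 30 N. Loosening the knob.

```bash
python3 -m handwheel '[[-1,0,0,0,0.03],[-1,0,0,0,0.06],[-1,0,0,0,0.1],[-1,0,0,0,0.14],[-1,0,0,0,0.18],[-1,0,0,0,0.2],[-1,0,0,0,0.2],[-1,0,0,0,0.2]]'; python3 -c "
from workcell import status;print(status.get_state()['ft_torque'])"
```

```text
time_s: 9.45
tool_pos: [0.4784, 0.2428, 0.1554]
eef_rot: [[-0.975, -0.224, 0.001], [-0.224, 0.975, 0.0], [-0.001, -0.0, -1.0]]
contact_force: [2.1, 2.5, -0.5]
gripper_width: 0.0161
finger_force: 30.0
[ 0.25812912 -0.43478546  0.13733084]
```

```bash
python3 -m handwheel '[[-1,0,-0.05,0,0],[-1,0.001,-0.13,0,0],[-1,0.003,-0.21,0,0],[-1,0.004,-0.29,0,0],[-1,0.005,-0.37,0,0],[-1,0.006,-0.45,0,0],[-1,0.007,-0.53,0,0],[-1,0.008,-0.59,0,0],[-1,0.009,-0.625,0,0],[-1,0.009,-0.625,0,0]]';python3 -m handwheel '[[-1,0,0,0,0],[-1,0,0,0,0]]'; python3 - <<'E'
from workcell import vision
import cv2,pickle
d=vision.snapshot('top');pickle.dump(d,open('top1.pkl','wb'));cv2.imwrite('pics/top1.png',d['color'])
E
```

```text
time_s: 10.7
tool_pos: [0.4793, 0.1481, 0.1554]
eef_rot: [[-0.975, -0.224, -0.0], [-0.224, 0.975, -0.001], [0.001, -0.001, -1.0]]
contact_force: [1.6, -1.0, 5.1]
gripper_width: 0.0157
finger_force: 30.0
time_s: 10.95
tool_pos: [0.4793, 0.1489, 0.1554]
eef_rot: [[-0.974, -0.225, -0.0], [-0.225, 0.974, -0.001], [0.0, -0.001, -1.0]]
contact_force: [-0.1, -1.4, 5.9]
gripper_width: 0.0154
finger_force: 30.0
```

```bash
python3 -m handwheel '[[-1,0,0,0,-0.04],[-1,0,0,0,-0.08],[-1,0,0,0,-0.12],[-1,0,0,0,-0.16],[-1,0,0,0,-0.2],[-1,0,0,0,-0.22],[-1,0,0,0,-0.22],[-1,0,0,0,-0.22]]'; python3 -c "
from workcell import status;print(status.get_state()['ft_torque'])"
```

```text
time_s: 12.0
tool_pos: [0.4792, 0.1487, 0.1554]
eef_rot: [[-0.895, 0.446, -0.0], [0.446, 0.895, -0.002], [-0.0, -0.002, -1.0]]
contact_force: [0.8, -2.4, 5.3]
gripper_width: 0.0159
finger_force: 30.9
[-0.50533551 -0.07295152  0.76144335]
```

```bash
python3 -m handwheel '[[0.2,0,0,0,0],[0.2,0,0,0,0],[0.2,0,0,0,0],[0.2,0,0,0,0],[0.2,0,0,0.3,0],[0.2,0,0,0.7,0],[0.2,0,0,0.97,0],[0.2,0,0,0.97,0],[0.2,0,0,0.97,0]]'|grep -E 'pos|width|t_force'; python3 w.py w4; python3 -m handwheel '[[0.2,-0.05,-0.3,0,-0.05],[0.2,-0.05,-0.6,0,-0.11],[0.2,-0.05,-0.9,0,-0.17],[0.2,-0.05,-1,0,-0.23],[0.2,-0.05,-1,0,-0.25]]'|grep pos;  python3 -m handwheel '[[0.2,-0.07,-0.4,0,-0.05],[0.2,-0.07,-0.7,0,-0.11],[0.2,-0.07,-1,0,-0.17],[0.2,-0.07,-1,0,-0.23],[0.2,-0.07,-1,0,-0.236],[0.2,-0.07,-1,0,-0.236],[0.2,-0.07,-1,0,-0.236]]'|grep pos; python3 w.py w5
python3 -c "
import cv2,numpy as np
a=cv2.imread('pics/w4.png')[60:310,120:440];b=cv2.imread('pics/w5.png')[60:360,140:500]
a=cv2.resize(a,(400,312));b=cv2.resize(b,(400,333));o=np.zeros((333,800,3),'u1');o[:312,:400]=a;o[:,400:]=b;o=(255*(o/255.)**.7).astype('u1');cv2.imwrite('pics/v4.png',cv2.resize(o,(800,333)))"
```

```text
tool_pos: [0.4788, 0.149, 0.2996]
contact_force: [-0.8, 0.2, -0.8]
gripper_width: 0.0553
13.125 [0.47883183 0.14900351 0.29955321] tool y angle 63.36734090451998
tool_pos: [0.4708, -0.002, 0.2985]
tool_pos: [0.4612, -0.1504, 0.3003]
14.675 [ 0.46124578 -0.15038324  0.30034322] tool y angle -23.95624541705598
```

View pics/v4.png

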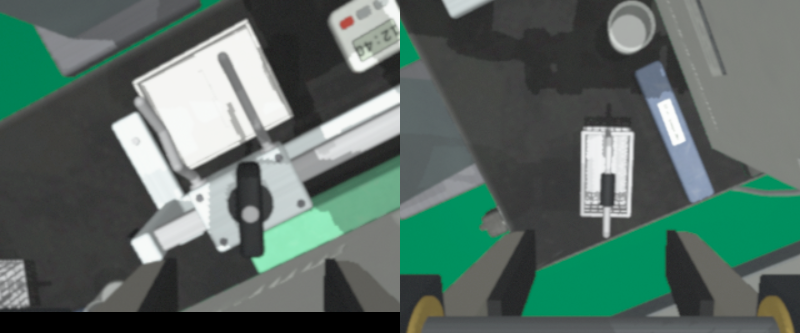

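The left half shows the knob back at its tight angle, with the prong tips (223,57) and (138,102) over the tray. The right half shows the handle lined up with the tool, its black sleeve running from (607,172) to (607,208).

```bash
python3 - <<'E'
exec(open('m.py').read().split("for n,a,b")[0])
d,st=pickle.load(open('w4.pkl','rb')); W=wristcam(d,st)
a=lambda u,v:(120+u/1.25,60+v/1.25)
print('knob',atz(W,a(249,214),.209),'tips',[atz(W,a(*q),.209) for q in[(223,57),(138,102)]])
print('tray',[atz(W,a(*q),.018) for q in[(135,80),(247,20),(293,118)]],'knob bar',[atz(W,a(*q),.208) for q in[(248,165),(251,253)]])
d,st=pickle.load(open('w5.pkl','rb')); W=wristcam(d,st)
b=lambda u,v:(140+(u-400)/1.111,60+v/1.111)
for q in [(607,190)]: print('sleeve',atz(W,b(*q),.128),*tri((W,b(*q)),(S,bs(575,120))))
e=[atz(W,b(*q),.125) for q in [(609,130),(606,237)]];print(e,np.mean(e,0))
r=[atz(W,b(*q),.055) for q in [(583,130),(634,128),(632,217),(581,217)]];print(r,np.mean(r,0))
E
```

```text
knob [0.4779 0.1492 0.209 ] tips [array([0.389 , 0.1772, 0.209 ]), array([0.3889, 0.1213, 0.209 ])]
tray [array([0.3491, 0.0905, 0.018 ]), array([0.3492, 0.2111, 0.018 ]), array([0.4495, 0.2111, 0.018 ])] knob bar [array([0.4507, 0.1622, 0.208 ]), array([0.5012, 0.1389, 0.208 ])]
sleeve [ 0.4593 -0.1688  0.128 ] [ 0.4596 -0.1684  0.1306] [0.00017179475564588323, 0.00017179475564585686]
[array([ 0.4822, -0.1212,  0.125 ]), array([ 0.4403, -0.2098,  0.125 ])] [ 0.4613 -0.1655  0.125 ]
[array([ 0.4567, -0.1162,  0.055 ]), array([ 0.5056, -0.1357,  0.055 ]), array([ 0.4665, -0.2229,  0.055 ]), array([ 0.4159, -0.2005,  0.055 ])] [ 0.4612 -0.1688  0.055 ]
```

```bash
python3 -m handwheel '[[0.2,-0.008,-0.117,0,-0.007],[0.2,-0.008,-0.117,-0.3,-0.007],[0.2,-0.008,-0.117,-0.6,-0.007],[0.2,-0.008,-0.117,-0.9,-0.007],[0.2,-0.008,-0.117,-1,-0.007],[0.2,-0.008,-0.117,-1,-0.007]]'|grep -E 'pos|t_force';  python3 -m handwheel '[[0.2,0,0,-0.2,0],[0.2,0,0,-0.35,0],[0.2,0,0,-0.46,0],[0.2,0,0,-0.46,0],[-1,0,0,-0.46,0],[-1,0,0,-0.46,0],[-1,0,0,-0.46,0],[-1,0,0,-0.46,0],[-1,0,0,-0.46,0],[-1,0,0,-0.46,0]]'
```

```text
tool_pos: [0.4599, -0.1689, 0.1506]
contact_force: [-0.5, -0.3, 0.4]
time_s: 16.73
tool_pos: [0.4602, -0.1686, 0.0818]
eef_rot: [[0.428, 0.904, 0.0], [0.904, -0.428, -0.0], [-0.0, 0.0, -1.0]]
contact_force: [-1.0, 0.2, 2.1]
gripper_width: 0.0132
finger_force: 30.0
```

```bash
python3 -m handwheel '[[-1,0,0,0.05,0],[-1,0,0,0.15,0],[-1,0,0,0.3,0],[-1,0,0,0.45,0],[-1,0,0,0.6,0],[-1,0,0,0.72,0],[-1,0,0,0.8,0],[-1,0,0,0.8,0]]'; python3 -m handwheel '[[-1,-0.05,0.03,0,0.01],[-1,-0.13,0.12,0,0.03],[-1,-0.22,0.24,0,0.05],[-1,-0.32,0.36,0,0.07],[-1,-0.42,0.48,0,0.09],[-1,-0.52,0.6,0,0.11],[-1,-0.62,0.72,0,0.13],[-1,-0.69,0.84,0,0.145],[-1,-0.73,0.95,0,0.145],[-1,-0.73,1,0,0.145]]'|grep -E "pos|width"
```

```text
time_s: 17.73
tool_pos: [0.4605, -0.1688, 0.2025]
eef_rot: [[0.429, 0.904, 0.001], [0.904, -0.429, -0.001], [-0.0, 0.002, -1.0]]
contact_force: [0.5, 0.1, -2.9]
gripper_width: 0.0128
finger_force: 30.0
tool_pos: [0.3501, -0.0176, 0.2012]
gripper_width: 0.0128
```

```bash
python3 -m handwheel '[[-1,0,0.05,0,0],[-1,0,0.15,0,0],[-1,0,0.27,0,0],[-1,0,0.4,0,0],[-1,0,0.53,0,0],[-1,0,0.66,0,0],[-1,0,0.79,0,0],[-1,0,0.9,0,0],[-1,0,0.97,0,0],[-1,0,1,0,0]]'|grep -E "pos|width"; python3 -m handwheel '[[-1,0,0.04,0,0],[-1,0,0.09,0,0],[-1,0,0.117,0,0],[-1,0,0.117,0,0],[-1,0,0.117,0,0]]'; python3 w.py w6;  python3 - <<'E'
from workcell import vision
import cv2,numpy as np,pickle
d=vision.snapshot('scene');pickle.dump(d,open('scene2.pkl','wb'));a=d['color'][160:310,220:360]
a=cv2.resize(a,(400,428),interpolation=cv2.INTER_CUBIC);w=cv2.imread('pics/w6.png')[60:380,170:470]
w=cv2.resize(w,(400,428));cv2.imwrite('pics/v5.png',np.hstack([a,w]))
E
```

```text
tool_pos: [0.3507, 0.1318, 0.2015]
gripper_width: 0.0131
time_s: 20.85
tool_pos: [0.3506, 0.1489, 0.2017]
eef_rot: [[-0.013, 1.0, 0.0], [1.0, 0.013, -0.0], [-0.0, 0.0, -1.0]]
contact_force: [0.5, -0.1, -3.0]
gripper_width: 0.0128
finger_force: 30.0
20.85 [0.35060638 0.14891008 0.20165181] tool y angle 0.7241095073586515
```

View pics/v5.png

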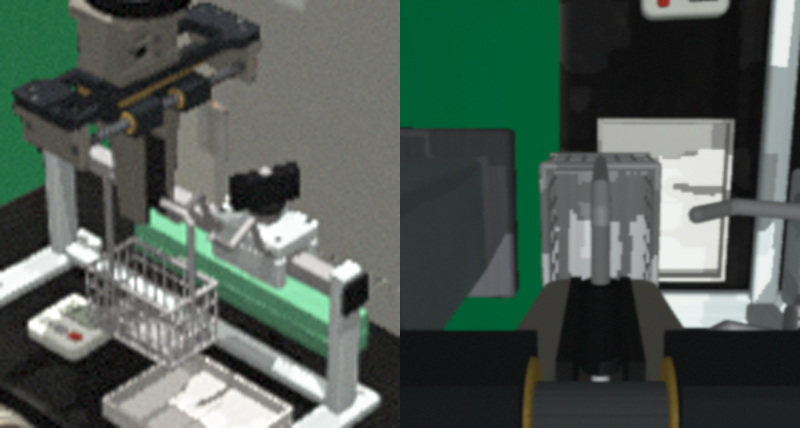

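The basket hangs upright in the jaws in front of the hook, clear of everything. Next I move it over the tips.

```bash
python3 -m handwheel '[[-1,0.05,0,0,0],[-1,0.11,0,0,0],[-1,0.18,0,0,0],[-1,0.25,0,0,0],[-1,0.32,0,0,0],[-1,0.37,0,0,0],[-1,0.387,0,0,0],[-1,0.387,0,0,0],[-1,0.387,0,0,0]]'|grep -E "pos|t_force"; python3 -m handwheel '[[-1,0,0,-0.05,0],[-1,0,0,-0.11,0],[-1,0,0,-0.17,0],[-1,0,0,-0.22,0],[-1,0,0,-0.27,0],[-1,0,0,-0.3,0],[-1,0,0,-0.33,0],[-1,0,0,-0.33,0],[-1,0,0,-0.33,0]]'|grep -E "pos|t_force"
```

```text
tool_pos: [0.4084, 0.1491, 0.2016]
contact_force: [-0.4, -0.7, -3.6]
tool_pos: [0.4089, 0.1491, 0.1524]
contact_force: [-0.2, 0.1, -2.1]
```

```bash
for i in 1 2 3; do python3 -m handwheel '[[-1,0,0,-0.01,0],[-1,0,0,-0.01,0]]'|grep -E "pos|t_force";done
```

```text
tool_pos: [0.4086, 0.149, 0.1506]
contact_force: [-1.3, 1.2, -3.4]
tool_pos: [0.4085, 0.149, 0.149]
contact_force: [0.4, 0.6, -3.0]
tool_pos: [0.4087, 0.149, 0.1476]
contact_force: [0.4, -0.0, -3.3]
```

```bash
for i in 1 2 3; do python3 -m handwheel '[[-1,0,0,-0.01,0],[-1,0,0,-0.01,0]]'|grep -E "pos|t_force";done
```

```text
tool_pos: [0.4094, 0.1491, 0.1466]
contact_force: [1.7, 0.5, -1.4]
tool_pos: [0.4097, 0.1491, 0.1462]
contact_force: [-0.5, 0.2, 5.9]
tool_pos: [0.4098, 0.1491, 0.1459]
contact_force: [-4.0, -0.4, 14.4]
```

```bash
python3 -m handwheel '[[-1,0,0,0.015,0],[-1,0,0,0.015,0],[-0.39,0,0,0.015,0],[-0.39,0,0,0.015,0],[-0.39,0,0,0.015,0],[-0.39,0,0,0.015,0]]'; python3 -m handwheel '[[-0.39,0,0,0.06,0],[-0.39,0,0,0.15,0],[-0.39,0,0,0.3,0],[-0.39,0,0,0.5,0],[-0.39,0,0,0.7,0],[-0.39,-0.2,0,0.8,0],[-0.39,-0.5,0,0.8,0],[-0.39,-0.5,0,0.8,0]]'; python3 w.py w7;python3 - <<'E'
from workcell import vision
import cv2,numpy as np
d=vision.snapshot('scene');a=d['color'][160:310,220:360]
a=cv2.resize(a,(400,428),interpolation=cv2.INTER_CUBIC);w=cv2.imread('pics/w7.png')[60:380,170:470]
w=cv2.resize(w,(400,428));cv2.imwrite('pics/v6.png',np.hstack([a,w]))
E
```

```text
time_s: 25.45
tool_pos: [0.4084, 0.149, 0.1451]
eef_rot: [[-0.013, 1.0, -0.001], [1.0, 0.013, 0.0], [0.0, -0.001, -1.0]]
contact_force: [0.4, 1.0, 0.4]
gripper_width: 0.0276
finger_force: 0.0
time_s: 26.45
tool_pos: [0.3327, 0.1493, 0.2669]
eef_rot: [[-0.014, 1.0, 0.004], [1.0, 0.014, 0.0], [0.0, 0.004, -1.0]]
contact_force: [0.3, 0.1, -0.1]
gripper_width: 0.0281
finger_force: 0.0
26.45 [0.33274865 0.14928617 0.26692264] tool y angle 0.7792655685970004
```

View pics/v6.png

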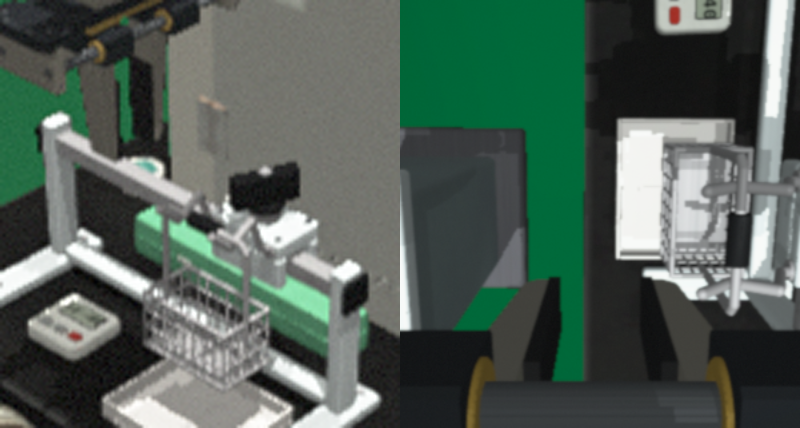

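The basket hangs upright by its handle on both prongs, sleeve between them at (737,240) in the right half. The knob bar hasn't moved and the gripper is clear. I'll let it settle and hand in.

```bash
python3 -m handwheel '[[-0.39,0,0,0,0],[-0.39,0,0,0,0],[-0.39,0,0,0,0],[-0.39,0,0,0,0],[-0.39,0,0,0,0],[-0.39,0,0,0,0],[-0.39,0,0,0,0],[-0.39,0,0,0,0],[-0.39,0,0,0,0],[-0.39,0,0,0,0]]'|grep time; python3 -c "
from workcell import workorder;print(workorder.hand_in())"
```

```text
time_s: 27.8
the job is handed in; nothing more can be done
None
```

I handed the job in at 27.8 s: by my measurements the carriage is centred over the tray to about 2 mm with the knob tight, and the basket hangs upright on both prongs, let go; the hand-in returned no verdict.

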